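Check the ratchet of the yellow-ringed locking forceps

TASK

Check the ratchet of the locking forceps with the yellow finger rings before they go back into use on the seed desk. Close the handles by bringing the swinging ring (the one nearer you) towards the other until the ratchet catches, and let go so that they stay locked on their own; then press the farther ring straight down to part the teeth, so that the handles spring fully open again, and take your hand away. Do not work the green-ringed forceps.

Things in the scene. Friction and masses are not known exactly. Their poses are not given: they have to be found in the camera images.
- yellow_grip (a point): Yellow-ringed steel forceps, flat, 6 mm thick, held at the joint 95 mm along +x in a grey holder (from 57 mm on). Fixed point midway between the ring centres as fully shut, 48 mm above the desk; x to the jaws, y to the near, swinging ring. Far ring centre y -15; near +28 open, +15 shut; rings 24 mm across, 67 mm over both open, 54 shut. Pads centred here shut it (push 7 N). Only desk below.
- yellow_press (a point): Top of the far yellow ring, 3 mm outward of its centre, 51 mm above the desk; axes as yellow_grip. That ring cannot move sideways; pressed straight down it flexes (4 N at 4 mm, where the ratchet teeth part and the near ring, left free, springs away; 6 N at its stop at 8 mm) and rises again when let go. The toothed bars cross between the handles 20 mm along +x.
- yellow_handle (a joint): Angle of the near, swinging handle of the yellow-ringed forceps, rad: 0 sprung fully open, about 0.067 locked on the first ratchet tooth, about 0.12 locked on the second, 0.14 fully shut (stop). It springs open from anywhere unless a tooth holds it; either tooth counts as locked.
- green_handle (a joint): The same angle of an identical forceps in its own holder but with green finger rings (0 open, 0.14 shut), left or right of the yellow one on the desk; to be left alone.

How it is judged:
On the way:
1. the yellow-ringed handles are locked on a ratchet tooth with nothing touching them (value of joint yellow_handle above 0.05 rad and contact force between yellow_forceps and the arm below 0.1 N and contact force between yellow_forceps and the fingers below 0.1 N), for 0.4 s.
At the end, for the whole second after the job is handed in: After having been locked on the ratchet untouched, the yellow-ringed handles are sprung open again (within 0.02 rad, 2 mm at the ring), and the green-ringed ones are open (value of joint each of yellow_handle, green_handle below 0.02 rad).
It fails at once if the green-ringed forceps are worked (handle closed by more than 0.04 rad) (value of joint green_handle above 0.04 rad).
It also fails if it takes over 37 s, if anything falls off the work surface, if the arm or the gripper's body presses on something with over 40 N, if the wrist force passes 120 N, or if a joint passes its speed limit or range.

ROBOT

A 6-joint arm with a two-finger parallel gripper is mounted at the origin on a cart in front of the work surface, level with it; the furniture and walls round the work are solid. World frame = base frame: x ahead of the robot, y to its left, z up, the work surface at z = 0. Lengths are in m, angles in rad, forces in N, time in s.
With the tool pointing down it reaches from about 0.2 to 0.875 m from the base axis. Payload 3.4 kg.
Tool frame: the origin (TCP) lies between the finger pads; the fingertips stand 19 mm ahead of it and the grasp point (between the pads) is the TCP; x points along the fingers, y is the direction in which the jaws open and shut, and the axes are right-handed (so a half turn about x gives the same grasp; the last joint's range is limited). The gripper opens to 94 mm and grips with 3 to 60 N. Pads are 16 mm wide; open, the fingers measure 119 mm over their backs; the gripper's body (75 mm by 177 mm) begins 78 mm behind the grasp point.
Start: joints at [1.01, 0.276, 1.505, -0, 1.361, -0.121], TCP at [0.245, 0.52, 0.224] pointing down, gripper open.
Joint ranges: [-2.89, 2.89], [-0.75, 2.08], [0.22, 2.7], [-1.18, 4.32], [0.11, 2.71], [-2.7, 2.7]. Speed limits (rad/s): [2.57, 2.57, 3.14, 3.14, 3.14, 3.14].

INTERFACE

Orientations are given as a 3x3 rotation matrix whose columns are the frame's x, y, z axes.
In Python, from bench import robot, inverse_kinematics, cams, sensors gives the robot as it stands. Calls block until the motion is done:
- robot.goto(position, orientation): joint-space move of the TCP to a pose.
- robot.move_l(position, ori=None, speed=0.15): straight line of the TCP; ori=None keeps the orientation; speed is the mean speed in m/s.
- robot.set_joints(angles): joint-space move.
- robot.command_gripper(opening): finger opening in m; the grip force is fixed at half the most; returns when the fingers have stopped.
- robot.hold(seconds).
- inverse_kinematics(position, orientation): joint angles nearest the present ones, or None.
- cams.camera(name): name is "side" or "top"; returns the picture (384x512x3 uint8, red, green, blue); there is no depth.
- cams.camera_model(name): a dict with "fx", "fy", "cx", "cy" (pixels), "R" (3x3) and "t" (3): a world point X has camera coordinates R X + t. Camera axes: x right, y down, z forward; pixel columns grow to the right and rows downward; lengths in m; the calibration is good to about 2 mm. A picture is of the moment at which its call begins. camera_model takes no time and is no camera call.
A pose or a line that the arm cannot do raises robot.IKError and nothing moves.
- robot.sign_off(): hands the job in, once; it reports no verdict.
Readings, each from a call of its own:
- sensors.read_clock(): time.
- sensors.read_q(): joint angles.
- sensors.read_joint_vel(): joint speeds.
- sensors.read_effort(): joint torques, N m.
- sensors.read_tcp_pos(): TCP position.
- sensors.read_eef_rot(): TCP orientation.
- sensors.read_wrist_force(): force on the tool from outside, world axes, zero at the start.
- sensors.read_wrist_torque(): the same for the moment, N m.
- sensors.read_gripper_width(): finger opening in m.
Only numpy, scipy, OpenCV 4.12 (cv2) and the standard library are available. Lean on these libraries where they do the work, as an engineer would, in place of code of your own. Each camera call takes 0.05 s, during which the arm holds its last target.

## Working session

There is one attempt and no reset: what is moved stays moved. The work goes in short steps, each a Python script; the robot and the scene stay as the last script left them, time stands still between calls to the robot, and variables do not carry over. Pictures are saved under pics/ and viewed, and the job is handed in when it is done.

```bash
mkdir -p pics
python3 - <<'E'
from bench import robot, cams, sensors
import cv2,numpy as np
for n in("top","side"):
    cv2.imwrite(f"pics/{n}0.png",cv2.resize(cams.camera(n)[:,:,::-1],(800,600),interpolation=cv2.INTER_CUBIC))
    m=cams.camera_model(n);print(n,{k:np.round(v,3).tolist() for k,v in m.items()})
print(sensors.read_clock(),sensors.read_eef_rot())
E
```

```text
top {'fx': 469.602, 'fy': 469.602, 'cx': 249.249, 'cy': 185.481, 'R': [[0.018, -1.0, -0.005], [-0.974, -0.017, -0.228], [0.228, 0.009, -0.974]], 't': [-0.018, 0.498, 1.075]}
side {'fx': 397.765, 'fy': 397.765, 'cx': 258.036, 'cy': 193.921, 'R': [[1.0, -0.016, 0.001], [-0.005, -0.343, -0.939], [0.016, 0.939, -0.343]], 't': [-0.462, 0.065, 0.983]}
0.1 [[-8.07697368e-04  4.25734801e-01  9.04847626e-01]
 [-1.35948152e-03  9.04846618e-01 -4.25735540e-01]
 [-9.99998750e-01 -1.57398910e-03 -1.52063636e-04]]
```

View pics/top0.png

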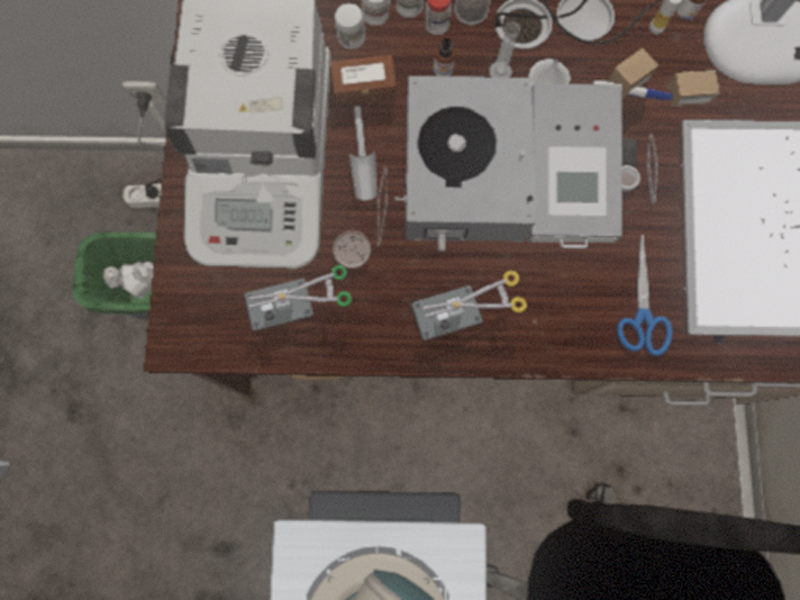

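View pics/side0.png

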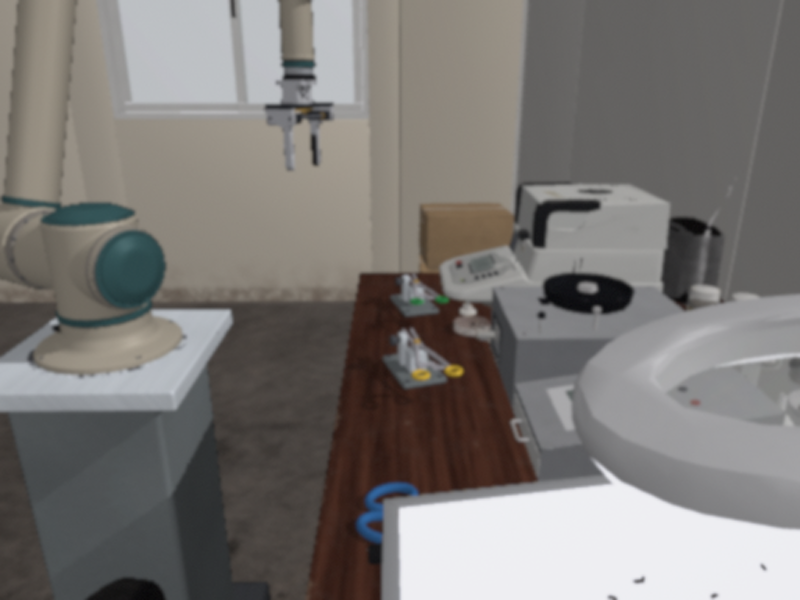

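```bash
cat > h.py <<'E'
from bench import robot, cams, sensors, inverse_kinematics
import cv2,numpy as np
def ray(n,uv,z):
    m=cams.camera_model(n);R=np.array(m["R"]);t=np.array(m["t"])
    d=R.T@np.array([(uv[0]-m["cx"])/m["fx"],(uv[1]-m["cy"])/m["fy"],1]);c=-R.T@t
    return c+d*(z-c[2])/d[2]
def yellow(n,box):
    im=cams.camera(n);x0,y0,x1,y1=box
    hsv=cv2.cvtColor(im,cv2.COLOR_RGB2HSV)
    mk=cv2.inRange(hsv,(20,110,90),(36,255,255));k=np.zeros_like(mk);k[y0:y1,x0:x1]=mk[y0:y1,x0:x1]
    nn,l,st,ce=cv2.connectedComponentsWithStats(k)
    out=[]
    for i in range(1,nn):
        if st[i,4]>15:
            x,y,w,h=st[i,:4];out.append((ce[i],[x+(w-1)/2,y+(h-1)/2],st[i].tolist()))
    return im,out
E
python3 - <<'E'
from h import *
for n,b in(("top",(300,165,350,205)),("side",(255,225,305,250))):
    im,o=yellow(n,b)
    for c,bc,s in o: print(n,c.round(2),bc,s,ray(n,c,.048).round(4),ray(n,bc,.048).round(4))
    x0,y0,x1,y1=b
    x0-=60;y0-=35;x1+=20;y1+=30
    cv2.imwrite(f"pics/{n}1.png",cv2.resize(im[y0:y1,x0:x1,::-1],None,fx=6,fy=6,interpolation=cv2.INTER_CUBIC)[:600,:800])
E
```

```text
top [327.   177.41] [np.float64(326.5), np.float64(177.5)] [322, 173, 10, 10, 64] [ 0.5236 -0.1984  0.048 ] [ 0.5233 -0.1972  0.048 ]
top [331.71 194.43] [np.float64(331.5), np.float64(194.5)] [327, 190, 10, 10, 68] [ 0.4813 -0.209   0.048 ] [ 0.4811 -0.2085  0.048 ]
side [290.15 236.85] [np.float64(290.0), np.float64(236.5)] [284, 233, 13, 8, 81] [ 0.5228 -0.1978  0.048 ] [ 0.5226 -0.1962  0.048 ]
side [269.   239.58] [np.float64(269.0), np.float64(239.5)] [264, 237, 11, 6, 60] [ 0.4803 -0.2092  0.048 ] [ 0.4803 -0.2088  0.048 ]
```

View pics/top1.png

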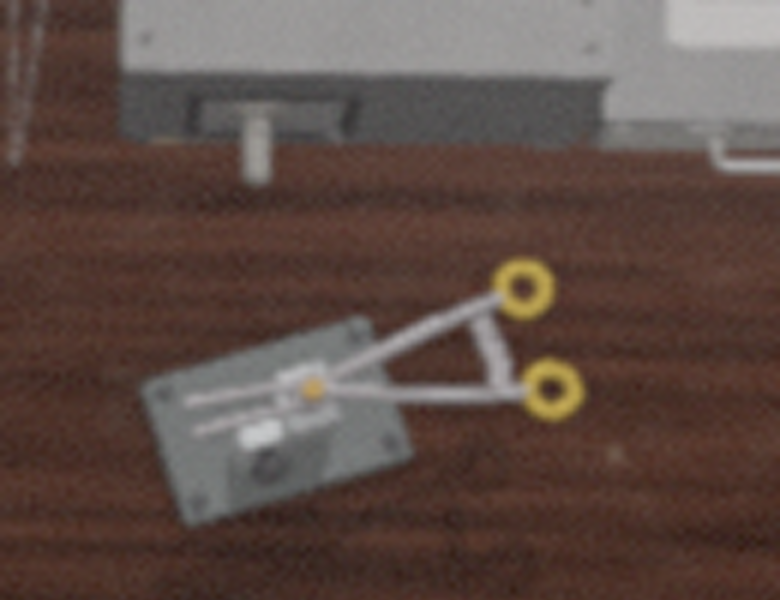

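View pics/side1.png

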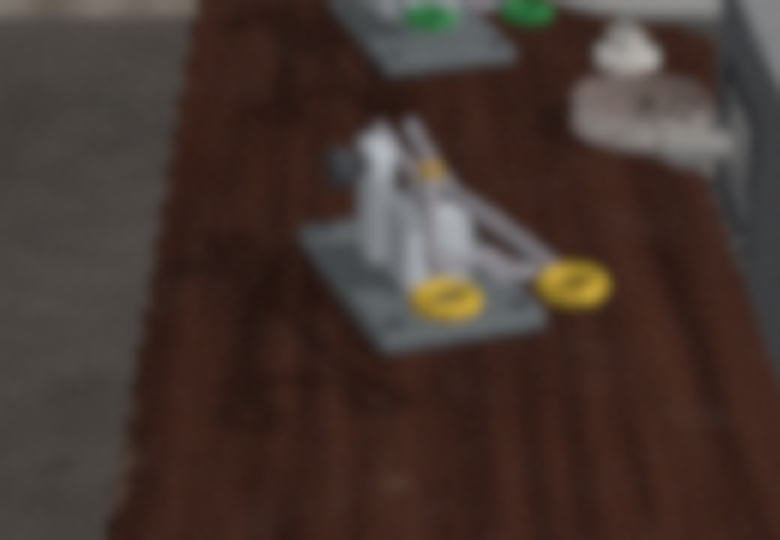

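Run:
```python
from h import *
def proj(n,X):
    m=cams.camera_model(n);p=np.array(m["R"])@X+m["t"];return (p[:2]/p[2]*m["fx"]+[m["cx"],m["cy"]]).round(1)
far=np.array([.5231,-.1979]);near=np.array([.4808,-.2090])
v=near-far;th=np.arctan2(v[1],v[0])-np.arctan2(43,3)
x=np.array([np.cos(th),np.sin(th)]);y=np.array([-x[1],x[0]]);g=far+.015*y
print("theta",np.degrees(th),x,y,g,"press",far-.003*y)
for n in("top","side"): print(n,"joint px",proj(n,np.r_[g+.095*x,.05]),"bars px",proj(n,np.r_[g+.02*x,.05]),"holder edge", proj(n,np.r_[g+.057*x,.048]))
# obstacle front edge: device at top view native (262-400, 153) z guesses
for z in(0,.05,.1): print(z,ray("top",(285,152),z).round(3),ray("top",(380,153),z).round(3))
print(ray("side",(320,283),0.0),ray("side",(318,220),.1),ray("side",(318,262),0))
print(ray("top",(223,160),.0))
# reach check both wrist flips
from bench import inverse_kinematics as ik
for s in(1,-1):
    yy=np.r_[s*y,0];xx=np.array([0,0,-1.]);R=np.c_[xx,yy,np.cross(xx,yy)]
    for z in(.2,.048): print(s,z,ik(np.r_[g,z],R))
```

```text
theta -251.30553507780866 [-0.32052148  0.94724125] [-0.94724125 -0.32052148] [ 0.50889138 -0.20270782] press [ 0.52594172 -0.19693844]
top joint px [291.9 194.8] bars px [321.2 185.5] holder edge [306.7 190.3]
side joint px [266.3 218.8] bars px [279.5 232.9] holder edge [272.7 226.6]
0 [ 0.602 -0.099  0.   ] [ 0.603 -0.344  0.   ]
0.05 [ 0.586 -0.096  0.05 ] [ 0.587 -0.33   0.05 ]
0.1 [ 0.57  -0.092  0.1  ] [ 0.572 -0.316  0.1  ]
[ 0.56991199 -0.28914167  0.        ] [ 0.56978454 -0.23359782  0.1       ] [ 0.57821382 -0.21372445  0.        ]
[0.57745974 0.05993725 0.        ]
1 0.2 [-5.06102821e-01  2.50135799e-01  1.60361830e+00 -4.44089210e-16
  1.28783855e+00  2.30920987e+00]
1 0.048 [-5.06102821e-01  3.92709345e-01  1.81578225e+00 -4.44089210e-16
  9.33101062e-01  2.30920987e+00]
-1 0.2 [-5.06102821e-01  2.50135799e-01  1.60361830e+00 -4.44089210e-16
  1.28783855e+00 -8.32382785e-01]
-1 0.048 [-5.06102821e-01  3.92709345e-01  1.81578225e+00 -4.44089210e-16
  9.33101062e-01 -8.32382785e-01]
```

```bash
cat >> h.py <<'E'
G=np.array([.5089,-.2027]);Y=np.array([-.94724,-.32052]);X=np.array([-.32052,.94724])
_y=np.r_[-Y,0];_x=np.array([0,0,-1.]);RO=np.c_[_x,_y,np.cross(_x,_y)]
def shot(n,name,b):
    im=cams.camera(n);x0,y0,x1,y1=b
    cv2.imwrite(f"pics/{name}.png",cv2.resize(im[y0:y1,x0:x1,::-1],None,fx=5,fy=5,interpolation=cv2.INTER_CUBIC))
E
python3 - <<'E'
from h import *
P=[]
for n in("top","side"):
    m=cams.camera_model(n);K=np.array([[m["fx"],0,m["cx"]],[0,m["fy"],m["cy"]],[0,0,1]])
    P.append(K@np.c_[m["R"],m["t"]])
p=cv2.triangulatePoints(P[0],P[1],np.array([[260.],[142]]),np.array([[315.],[187]]));print("device corner",(p[:3]/p[3]).ravel())
robot.goto([.42,0,.28],RO)
robot.goto(np.r_[G,.15],RO)
print(sensors.read_clock(),sensors.read_tcp_pos(),sensors.read_gripper_width(),sensors.read_wrist_force())
shot("side","s2",(215,150,345,260));shot("top","t2",(240,110,380,225))
E
```

```text
device corner [ 0.59522678 -0.03325307  0.09564313]
3.2 [ 0.50905435 -0.20174575  0.15059387] 0.09379716023676248 [ 0.1984457  -0.08452628  0.09089266]
```

View pics/s2.png

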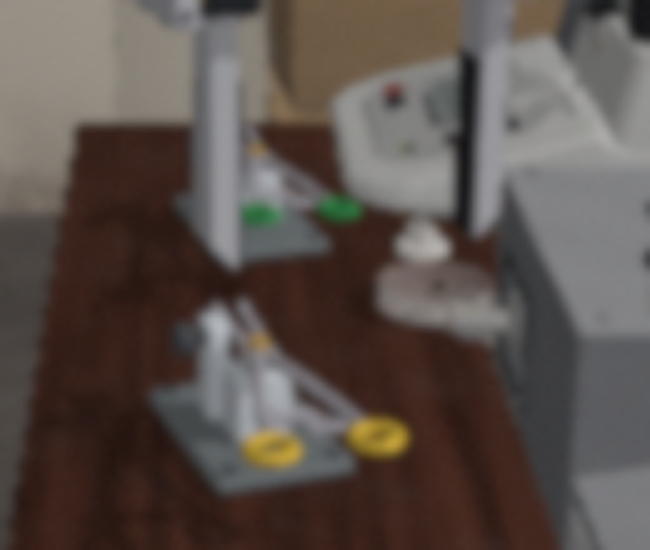

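View pics/t2.png

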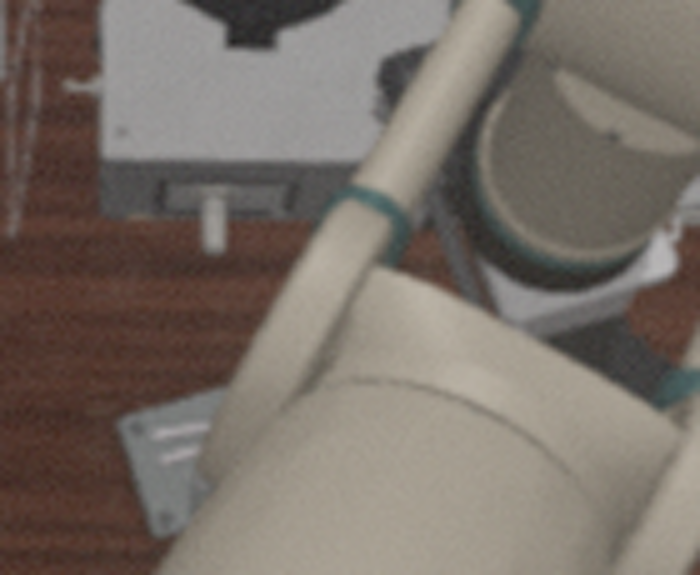

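The side view shows the fingers about 100 mm above the yellow rings, with the yellow rings at (275,450) and (380,437) and the device to the right, well clear. In the top view the arm hides the rings. Next I descend and close.

Run:
```python
from h import *
robot.move_l(np.r_[G,.050],RO,speed=.1)
robot.hold(.2)
print(sensors.read_clock(),sensors.read_tcp_pos(),sensors.read_wrist_force())
shot("side","s3",(215,150,345,260))
robot.command_gripper(.053)
print(sensors.read_clock(),sensors.read_gripper_width(),sensors.read_wrist_force(),sensors.read_tcp_pos())
shot("side","s4",(215,150,345,260))
```

```text
4.65 [ 0.5092377  -0.20287975  0.05056461] [ 0.03149505 -0.138321   -0.38742707]
5.4917 0.05289110922751943 [-3.19904948 -4.98600504  0.96611526] [ 0.50825006 -0.20365535  0.04998717]
```

View pics/s3.png

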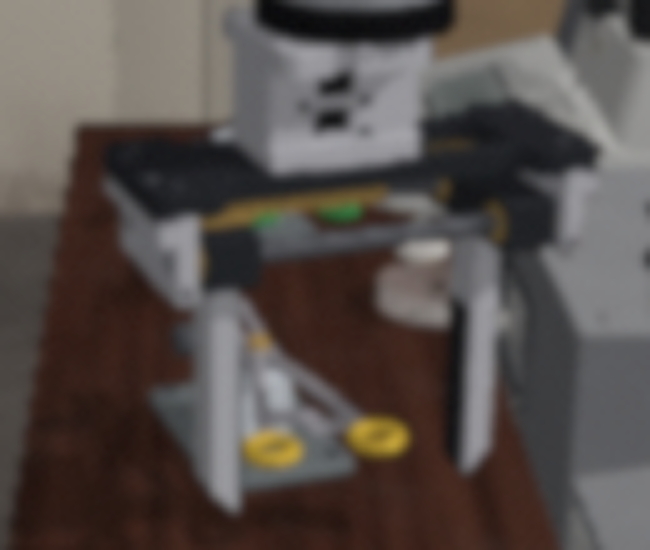

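View pics/s4.png

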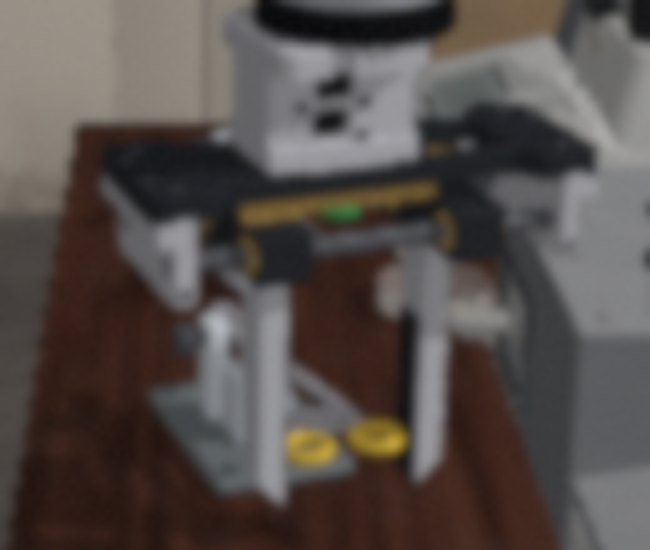

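In the first shot the near ring is open at (275,450), between the pads. In the second it has been pushed to about (312,447), with the far ring still at (378,438). I release and check.

Run:
```python
from h import *
robot.command_gripper(.094)
robot.hold(.7)
im,o=yellow("side",(255,225,305,250))
for c,bc,s in o: print(c.round(2),ray("side",c,.048).round(4))
if len(o)==2: print("dist",np.linalg.norm(ray("side",o[0][0],.048)-ray("side",o[1][0],.048)))
print(sensors.read_clock(),sensors.read_gripper_width(),sensors.read_wrist_force(),sensors.read_tcp_pos())
shot("side","s5",(215,150,345,260))
```

```text
[290.   236.76] [ 0.5225 -0.1974  0.048 ]
[274.94 239.29] [ 0.492  -0.2081  0.048 ]
dist 0.03236212861522333
7.0833 0.09388898988527741 [-0.25606823  0.55308044 -0.31173157] [ 0.50890342 -0.20271189  0.05000414]
```

View pics/s5.png

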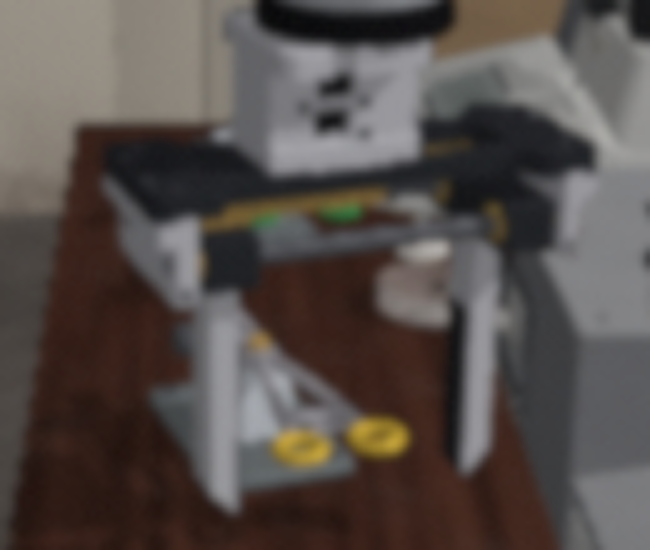

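Locked: the rings are at (303,447) and (379,437), 32 mm apart, which matches the second tooth, and the pads are clear on both sides. Now the press.

Run:
```python
from h import *
robot.move_l(np.r_[G,.12],speed=.12)
robot.command_gripper(0)
p=G-.018*Y
robot.move_l(np.r_[p,.12],RO,speed=.1)
robot.move_l(np.r_[p,.074],RO,speed=.08)
robot.hold(.2);f0=sensors.read_wrist_force();print(sensors.read_tcp_pos(),f0,sensors.read_gripper_width())
shot("side","s6",(215,150,345,260))
for z in(.070,.068,.066,.065,.064,.063,.062):
    robot.move_l(np.r_[p,z],RO,speed=.02);robot.hold(.1)
    f=sensors.read_wrist_force()-f0;print(z,sensors.read_tcp_pos().round(4),f.round(2))
    if f[2]>5.0: break
robot.hold(.2)
shot("side","s7",(215,150,345,260));print(sensors.read_clock())
```

```text
[ 0.52635422 -0.19712528  0.07460779] [-0.13554129 -0.44318757 -0.10071255] 0.000751692611209383
0.07 [ 0.5261 -0.197   0.07  ] [ 0.19 -0.54  0.19]
0.068 [ 0.5261 -0.197   0.0681] [0.46 0.8  3.02]
0.066 [ 0.5261 -0.197   0.0661] [0.07 0.41 4.31]
0.065 [ 0.5261 -0.197   0.0651] [0.05 0.   4.92]
0.064 [ 0.5261 -0.197   0.0641] [ 1.18 -0.39  5.32]
12.6917
```

View pics/s7.png

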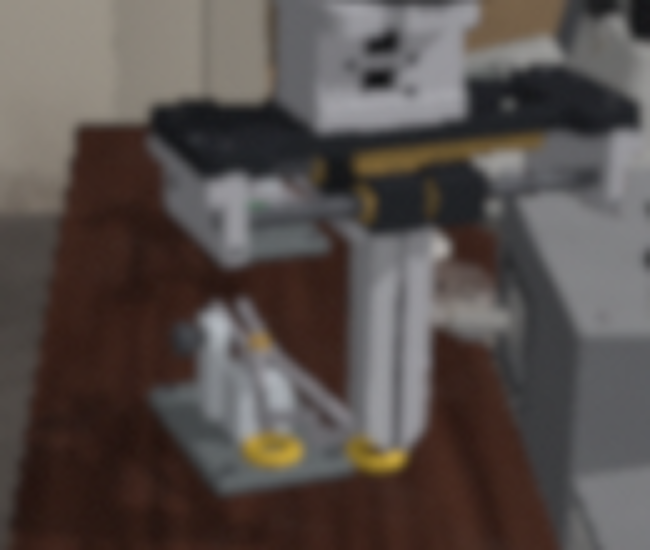

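The near ring has sprung back to (275,450), its open position, and the fingertips are pressing the far ring at (378,455). I retreat and verify.

Run:
```python
from h import *
p=G-.018*Y
robot.move_l(np.r_[p,.15],speed=.1)
robot.goto([.40,0.0,.28],RO)
robot.hold(.3)
for n,b in(("side",(255,225,305,250)),("top",(300,165,350,205))):
    im,o=yellow(n,b)
    for c,bc,s in o: print(n,c.round(2),ray(n,c,.048).round(4))
shot("side","s8",(215,150,345,260));print(sensors.read_clock(),sensors.read_wrist_force())
```

```text
side [290.21 236.89] [ 0.5229 -0.1979  0.048 ]
side [269.   239.58] [ 0.4803 -0.2092  0.048 ]
top [327.13 177.42] [ 0.5236 -0.1988  0.048 ]
top [331.66 194.55] [ 0.481  -0.2089  0.048 ]
15.1917 [ 0.41838447 -0.05630911  0.26342315]
```

View pics/s8.png

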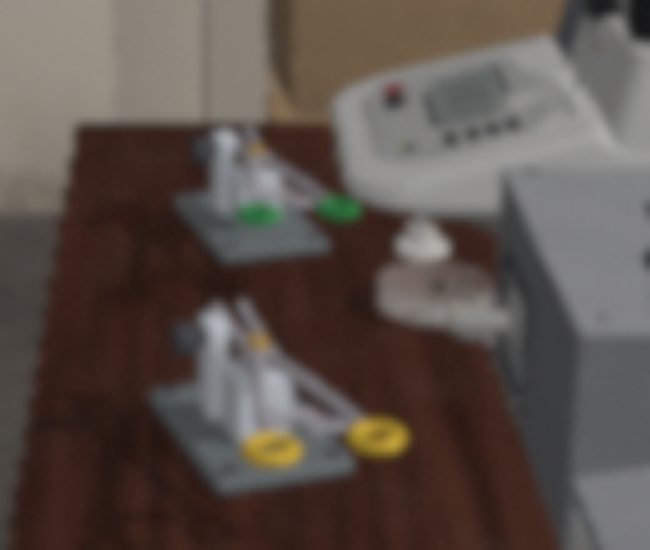

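Both yellow rings are back at their starting pixels, (275,450) and (380,437). The green rings at (260,215) and (340,208) have not moved, and the arm is clear.

```bash
python3 -c "
from bench import robot
robot.sign_off()"
```

```text
the job is handed in; nothing more can be done
```

The yellow-ringed forceps' ratchet catches and releases as it should, and I have handed the job in.

- **Locking:** I closed the handles between the pads to 53 mm and opened the gripper again. They stayed locked with the pads clear on both sides for more than 0.7 s. The rings were about 32 mm apart, which fits the second tooth.
- **Release:** I pressed the far ring straight down by about 6 mm, reaching 5.3 N, and the near ring sprung open. I then moved the arm away.
- **Last checks:** Both cameras showed the yellow rings within about 0.5 mm of their starting open positions. The green-ringed forceps were never touched and looked unchanged in the side view. The clock read 15.2 s at that check, against the 37 s limit. No check failed or disagreed.

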